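# Split the picked stack into its fitted cartons

### The job

The picked goods stand in one stack and the cartons for them are open on the bench. Take the stack apart from the top, one thing at a time and without toppling anything: white tape roll into the green tin, tape measure the right way up and lengthwise into the blue carton, and the two wooden door wedges side by side, head to tail on their sides, into the kraft carton, which they fill only that way. Everything must lie flat on the floor of its own carton, and the pad, the pack of cards and the glue stick stay where they are.

Things in the scene. Friction and masses are not known exactly. Their poses are not given: they have to be found in the camera images.
- white_tape: White tape roll, 48 mm diameter, 19 mm high, with a 24 mm brown-lined core (no room for a finger); 30 g. Lies flat on top of the stack (on the tape measure). Origin: centre of its underside, z up. Grip across its diameter.
- tape_measure: Black tape measure lying flat, second in the stack, on both wedges (underside 42 mm over the bench). Case 66 mm along x, y=-29 to +39 mm, 37 mm high, flat top; a flat metal hook reaches y=-39 mm at x=+11..+29 mm, 5 mm up. 200 g. Origin: underside, middle of the 66x78 mm outline; case middle at y=+5 mm. Grip across x.
- light_wedge: Pale wooden door wedge on its side on the bench under an edge of the measure. From above a trapezoid 66 mm along x, 18 mm wide at x=-33 (thin end), 32 mm at x=+33; 42 mm high. Straight face (black sole) at y=-9 mm; sloping face y=+9 (thin) to +23 mm. Ends parallel: grip by the ends along x, at y=0. 70 g. Origin: underside, mid-length, 9 mm from the sole.
- dark_wedge: Dark brown wooden door wedge, same shape, size and origin as light_wedge. At the start the two lie about 70 mm apart under opposite edges of the tape measure, staggered lengthwise, thick ends pointing nearly the same way. The light and the dark one are interchangeable in the kraft carton.
- green_tin: Round shallow green tin base, fixed to the bench; 65 mm inside, 70 mm outside diameter, floor 3 mm above the bench, rim 9 mm above the bench. Origin: centre of its underside. Place of the white tape roll.
- blue_carton: Blue open carton base, fixed; inside 82 mm along x, 94 mm along y; floor 3 mm over the bench, walls 3 mm thick, 16 mm high, cut down to 8 mm over the middle 50 mm of the two walls at +-x (finger room). Origin: centre of its underside. Place of the tape measure, y along the carton's y, either way round.
- kraft_carton: Brown kraft open carton base, fixed; inside 60 mm along x, 78 mm along y; floor 3 mm over the bench, walls 3 mm thick: at +-x 18 mm high, at +-y 8 mm (fingers pass over). Origin: centre of its underside. Place of the wedges: lengths along y, soles outward to the +-x walls, thick end beside thin end; together 50 mm of the 60 mm.
- yellow_pad: Yellow pad of sticky notes, 50x50x18 mm, loose bystander, stays where it is. Origin: centre of its underside.
- card_pack: White pack of cards with a brown paper band, 71x53 mm, 62 mm high, loose bystander, stays where it is. Origin: centre of its underside.
- glue_stick: Glue stick with red cap standing upright, 29 mm diameter, 96 mm high, loose bystander, stays where it is. Origin: centre of its underside.
Not all that is in view belongs to the job. Of the things that look like the tape_measure, the largest one is meant.

How it is judged (in metres and radians):
On the way, in this order (a step that is already met when the one before it is completed fails the run):
1. the white tape roll lies in the green tin while the tape measure still rests on the wedges (horizontal distance between white_tape and green_tin below 0.013 m and z of white_tape in the frame of green_tin between -0.001 and 0.007 m and angle between white_tape's own z axis and vertical below 0.12 rad and distance of tape_measure from where it was at the start of the episode below 0.015 m), for 0.2 s.
2. the tape measure lies flat in the blue carton, right way up (x of tape_measure in the frame of blue_carton between -0.014 and 0.014 m and y of tape_measure in the frame of blue_carton between -0.016 and 0.016 m and z of tape_measure in the frame of blue_carton between -0.001 and 0.007 m and angle between tape_measure's own z axis and vertical below 0.12 rad and angle between the y axis of tape_measure and the y axis of blue_carton, either way round below 0.35 rad), for 0.2 s.
3. a first wedge lies flat and lengthwise in the kraft carton (((x of light_wedge in the frame of kraft_carton between -0.032 and 0.032 m and y of light_wedge in the frame of kraft_carton between -0.012 and 0.012 m and z of light_wedge in the frame of kraft_carton between -0.001 and 0.007 m and angle between light_wedge's own z axis and vertical below 0.12 rad and angle between the x axis of light_wedge and the y axis of kraft_carton, either way round below 0.25 rad) or (x of dark_wedge in the frame of kraft_carton between -0.032 and 0.032 m and y of dark_wedge in the frame of kraft_carton between -0.012 and 0.012 m and z of dark_wedge in the frame of kraft_carton between -0.001 and 0.007 m and angle between dark_wedge's own z axis and vertical below 0.12 rad and angle between the x axis of dark_wedge and the y axis of kraft_carton, either way round below 0.25 rad))), for 0.2 s.
At the end, for the whole second after the job is handed in: tape in the tin (centre within 13 mm), measure right way up in the blue carton (14 mm across, 16 mm along, 0.35 rad), both wedges head to tail in the kraft carton (12 mm along, 0.25 rad); all within 4 mm of the floor, tilted under 0.12 rad, at rest (all of step 2 and horizontal distance between white_tape and green_tin below 0.013 m and z of white_tape in the frame of green_tin between -0.001 and 0.007 m and angle between each of white_tape, light_wedge, dark_wedge's own z axis and vertical below 0.12 rad and x of light_wedge in the frame of kraft_carton between -0.032 and 0.032 m and y of light_wedge in the frame of kraft_carton between -0.012 and 0.012 m and z of light_wedge in the frame of kraft_carton between -0.001 and 0.007 m and angle between the x axis of each of light_wedge, dark_wedge and the y axis of kraft_carton, either way round below 0.25 rad and x of dark_wedge in the frame of kraft_carton between -0.032 and 0.032 m and y of dark_wedge in the frame of kraft_carton between -0.012 and 0.012 m and z of dark_wedge in the frame of kraft_carton between -0.001 and 0.007 m and linear speed of each of white_tape, tape_measure, light_wedge, dark_wedge below 0.02 m/s); the robot touches nothing.
It fails at once if a thing of the stack is toppled (tilted more than 0.6 rad) (angle between any of white_tape, tape_measure, light_wedge, dark_wedge's own z axis and vertical above 0.6 rad).
It fails at once if the pad, the pack of cards or the glue stick is pushed more than 30 mm (distance of any of yellow_pad, card_pack, glue_stick from where it was at the start of the episode above 0.03 m).
It also fails if it takes over 112 s, if anything falls off the work surface, if the arm or the gripper's body presses on something with over 40 N, if the wrist force passes 120 N, or if a joint passes its speed limit or range.

### The arm

A 6-joint arm with a two-finger parallel gripper is mounted at the origin on a cart in front of the work surface, level with it; the furniture and walls round the work are solid. World frame = base frame: x ahead of the robot, y to its left, z up, the work surface at z = 0. Lengths are in m, angles in degrees, forces in N, time in s.
With the tool pointing down it reaches from about 0.275 to 0.775 m from the base axis. Payload 14.6 kg.
Tool frame: the origin (TCP) lies at the very end of the fingers, on their centre line; the grasp point (between the pads) lies 19 mm behind it (grip_depth is the z of the grasp point in the tool frame, in m); z points along the fingers, y is the line along which they close (so a half turn about z gives the same grasp; the last joint's range is limited). The gripper opens to 85 mm and grips with 20 to 120 N. Pads are 22 mm wide; open, the fingers measure 114 mm over their backs; the gripper's body (76 mm by 85 mm) begins 54 mm behind the grasp point. The pads swing forward as they close: fully open they stand 13 mm farther back than shut.
Start: joints at [54.299, 15.075, -2.767, 72.158, 0, 81.102], TCP at [0.237, 0.469, 0.231] pointing down, gripper open.
Joint ranges: [-151.79, 151.79], [-50.71, 97.33], [-67.44, 78.34], [-121.81, 120.89], [-77.56, 73.72], [-180, 180]. Speed limits (degrees/s): [108.29, 108.29, 147.25, 159.86, 180, 180].

### API

Orientations are given as [roll, pitch, yaw] about the fixed x, y, z axes, in that order (R = Rz(yaw) Ry(pitch) Rx(roll)).
In Python, from plant import * gives the robot as it stands.
- The arm moves only by the tool jog_arm, never from a script. Its argument "commands" is text: rows parted by semicolons, each of 5 numbers parted by spaces: the shift along the tool's x, y, z in mm, then the turn about the tool's z in degrees, then the gripper command: -1 is shut, 1 is fully open, values between are in proportion. In form: dx dy dz spin hand; .... A call has 1 to 5 rows; each row is the pose to reach, as a shift and turn from the pose commanded when the call began, along the tool's axes at that moment; what a row does not reach only later rows make up. A row lasts 1/12 s, in which the tool goes at most 41.7 mm and 7.16 degrees, less where a joint would pass 70% of its speed; a pose out of reach is approached as far as the arm can. A call with a gripper value outside its range is refused whole. The fingers move at their own pace and stop on an object; "force" is the grip in N (left out, the last holds). Time passes only in rows, so rows that repeat a pose let the fingers close. It gives the time, the measured TCP pose, the force, the opening and the grip force at its end, in the units of the state.
- read_state(): the state, without advancing time (a new reading comes with each control period).
- snapshot(name): name is "scene" or "top" or "wrist"; returns a dict with "pixels" (384x512x3 uint8, red, green, blue), "mtx" (3x3 intrinsics, pixels), "k1" (the pictures are not rectified: a ray, as slopes to the right and down, at radius r is drawn at 1 + k1 r^2 times it, then the intrinsics apply), "origin" and "attitude" of the camera in the world. Camera axes: x right, y up, looking along -z (the intrinsics and any distortion apply to the point x, -y, -z); pixel columns grow to the right and rows downward; lengths in m; the calibration is good to about 2 mm. A picture is of the moment at which its call begins. There is no depth.
- finish_job(): hands the job in; it is judged then, once.
The state is a dict: "time_s": time; "q": joint angles; "qvel": joint speeds; "tau": joint torques, N m; "eef_pos": TCP position; "tool_rot": TCP orientation; "force": force on the tool from outside, world axes, zero at the start; "wrist_torque": the same for the moment, N m; "gripper_width": opening from 0.0 (shut) to 1.0 (fully open); "grip_force": force on a finger pad.
Only numpy, scipy, OpenCV 4.12 (cv2) and the standard library are available. Lean on these libraries where they do the work, as an engineer would, in place of code of your own. Each camera call takes 0.05 s, during which the arm holds its last target. There are 200 camera calls.

## Working session

There is one attempt and no reset: what is moved stays moved. The work goes in short steps, Python scripts to look and compute and a tool call to move; the robot and the scene stay as the last step left them, time stands still between calls to the robot, and variables do not carry over. Pictures are saved under pics/ and viewed, at most 14 in all, crops included, and the job is handed in when it is done.

Besides the shell and the picture viewer there is one more tool, called after "Call:" as name(argument=value, ...) on one line, values as JSON. jog_arm: Moves the arm, as the interface text tells. Its arguments: {"type":"object","properties":{"commands":{"type":"string"},"force":{"type":"number"}},"required":["commands"]}

```bash
mkdir -p pics
cat > h.py <<'E'
from plant import *
import numpy as np, cv2
def snap(n,f=None):
    s=snapshot(n)
    if f: cv2.imwrite('pics/'+f+'.png',cv2.cvtColor(s['pixels'],cv2.COLOR_RGB2BGR))
    return s
def ray(s,px):
    K=np.array(s['mtx']); d=np.array([s['k1'],0,0,0,0],float)
    p=cv2.undistortPoints(np.array(px,float).reshape(-1,1,2),K,d).reshape(-1,2)
    R=np.array(s['attitude'])
    return np.c_[p[:,0],-p[:,1],-np.ones(len(p))]@R.T
def pt(s,px,z):
    r=ray(s,px); o=np.array(s['origin']); t=(z-o[2])/r[:,2]
    return o+r*t[:,None]
E
python3 - <<'E'
from h import *
for n in('top','scene'):
    s=snap(n,n+'0'); print(n,s['origin'],np.array(s['attitude']).tolist(),s['k1'],np.array(s['mtx']).tolist())
st=read_state(); print(st)
E
```

```text
top [ 0.47518497 -0.00818683  1.21819539] [3.4638357794743238, 0.14135884478876215, -88.69206557705499] 0.024137718482272544 [[415.8134343315814, 0.0, 258.0982454161457], [0.0, 415.8134343315814, 188.29675260165638], [0.0, 0.0, 1.0]]
scene [-0.17824067  1.22000634  0.74057351] [65.16864805578687, 1.3150804006859027, -150.68608494701027] -0.16716130872182858 [[455.84365551215615, 0.0, 255.2934779400564], [0.0, 455.84365551215615, 190.9749143094625], [0.0, 0.0, 1.0]]
{'time_s': 0.1, 'q': array([ 5.42998510e+01,  1.50961672e+01, -2.79872510e+00,  7.21575689e+01,
        2.80952226e-04,  8.11013387e+01]), 'qvel': array([ 0.01501424, -0.06553969,  0.09521465, -0.04599116, -0.03446519,
        0.07534614]), 'tau': array([ 3.90537272e-03, -6.38574815e+01,  3.85063255e+01,  1.00315787e-02,
       -8.65517040e-05, -6.31439391e-06]), 'eef_pos': array([0.23659607, 0.46840877, 0.23088149]), 'tool_rot': array([-1.79948214e+02, -8.39264975e-03,  1.53198508e+02]), 'force': array([-0.28595425,  0.66877697, -0.28597969]), 'wrist_torque': array([-0.03472891, -0.01941019,  0.01092389]), 'grip_force': 0.0, 'gripper_width': 0.996453405789543}
```

```bash
sed -i "s/R=np.array(s\['attitude'\])/R=Rotation.from_euler('xyz',s['attitude'],degrees=True).as_matrix()/; 2a from scipy.spatial.transform import Rotation" h.py
python3 -c "
import cv2
cv2.imwrite('pics/top0b.png',cv2.resize(cv2.imread('pics/top0.png'),(800,600),interpolation=2))"
```

```text
(no output)
```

View pics/top0b.png

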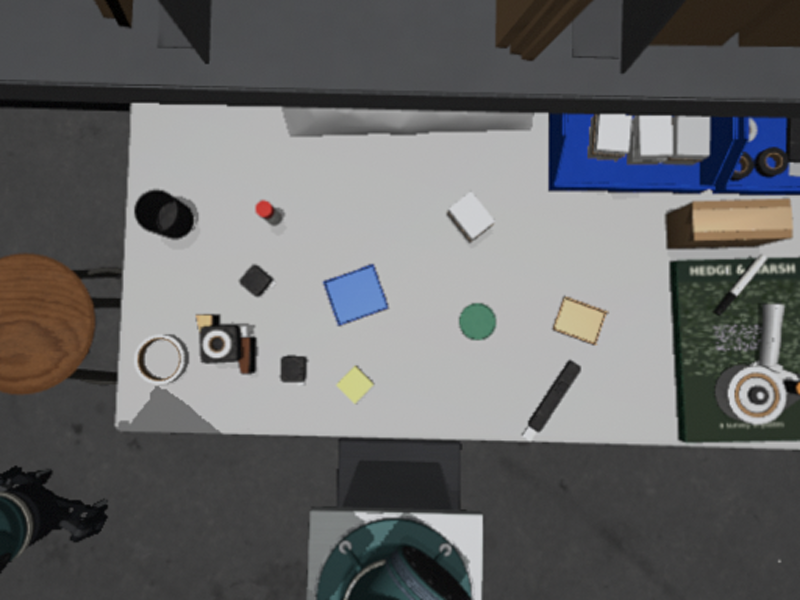

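View pics/scene0.png

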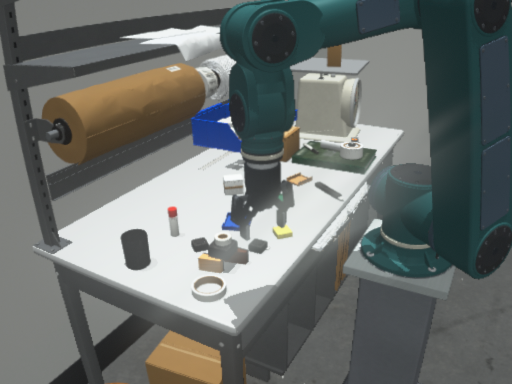

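The top view (800 px wide) shows the stack at (220,344), with the white roll on the black measure, the light wedge at (205,320) and the dark one at (247,355). The blue carton is at (356,295), the green tin at (477,321) and the kraft carton at (580,320). The pad is at (355,384), the cards at (470,217) and the glue stick at (265,210). There are three tape-measure lookalikes: (220,344), (256,280) and (293,369). The one in the stack is the largest and carries the white roll. The white ring at (161,359) is not on a stack, so it isn't the tape roll. I'll confirm with a crop.

```bash
cat > m.py <<'E'
from h import *
s=snap('top'); im=s['pixels']; hsv=cv2.cvtColor(im,cv2.COLOR_RGB2HSV); 
c=im[165:265,110:210]; cv2.imwrite('pics/crop0.png',cv2.cvtColor(cv2.resize(c,(600,600),interpolation=cv2.INTER_CUBIC),cv2.COLOR_RGB2BGR))
def comps(name,mask,box,z):
    m=np.zeros_like(mask); a,b,c,d=[int(v/1.5625) for v in box]; m[b:d,a:c]=mask[b:d,a:c]
    cs,_=cv2.findContours(m.astype(np.uint8),0,cv2.CHAIN_APPROX_NONE); k=max(cs,key=cv2.contourArea).reshape(-1,2)
    P=pt(s,k,z)[:,:2]; r=cv2.minAreaRect((P*1000).astype(np.float32))
    B=cv2.boxPoints(r); e=(B[1]-B[0],B[2]-B[1]); 
    print(name,np.round(r[0],1),[(round(float(np.linalg.norm(v)),1),round(float(np.degrees(np.arctan2(v[1],v[0]))),1)) for v in e])
H,S,V=[hsv[...,i].astype(int) for i in range(3)]
comps('blue',(H>100)&(H<125)&(S>100),(310,250,400,340),.012)
comps('green',(H>65)&(H<95)&(S>80),(440,290,510,350),.009)
comps('kraft',(S>50)&(V>60),(540,280,620,360),.013)
comps('measure',(V<70),(195,315,243,370),.079)
comps('white',(V>150)&(S<40),(200,328,236,363),.098)
comps('light',(S>80)&(V>120),(190,305,220,330),.042)
comps('dark',(S>60)&(V>30)&((H<15)|(H>170)),(236,325,262,380),.042)
comps('pad',(S>60)&(H>22)&(H<40),(330,360,380,410),.018)
E
python3 m.py
```

```text
blue [546.4  85.6] [(98.2, -69.1), (86.2, 20.9)]
green [ 501.4 -140.9] [(63.9, -88.7), (60.9, 1.3)]
kraft [ 508.1 -330. ] [(66.2, -18.9), (84.4, 71.1)]
measure [459.9 312.6] [(68.0, -87.6), (79.4, 2.4)]
white [450.5 315. ] [(45.6, -88.7), (42.8, 1.3)]
light [488.3 355.2] [(25.3, -87.6), (22.7, 2.4)]
dark [430.7 282.6] [(19.7, -87.8), (61.9, 2.2)]
pad [380.8  82.5] [(48.6, -43.7), (46.6, 46.3)]
```

View pics/crop0.png

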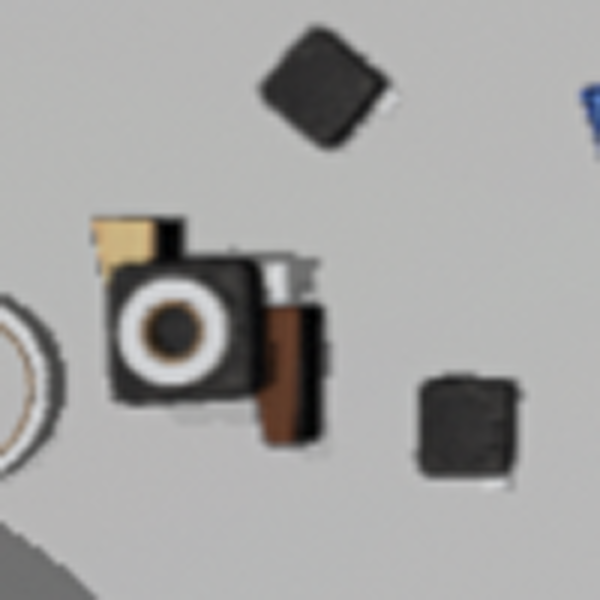

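The crop confirms it: the case under the white roll, about 150 px wide with its hook at (300,270), is the largest. The lookalikes at (320,88) and (467,427) are about 95 px. Both thick ends point up (+x), and both soles are on the right (-y). The measured sizes agree with the given ones. Next I move over the stack and turn so the fingers close along x.

Call:
jog_arm(commands="-38 -6 0 7 1;-76 -11 0 14 1;-114 -17 0 21 1;-152 -22 0 28 1;-190 -28 0 35 1", force=40)

```text
time_s: 0.57
eef_pos: [0.3949, 0.3566, 0.2312]
tool_rot: [-180.0, 0.0, 117.9]
force: [0.7, 0.5, 0.1]
gripper_width: 0.997
grip_force: 0.0
```

Call:
jog_arm(commands="-30 15 0 7 1;-60 30 0 14 1;-66 34 0 21 1;-66 34 0 26 1;-66 34 0 26 1")

```text
time_s: 0.98
eef_pos: [0.4554, 0.3152, 0.2309]
tool_rot: [-180.0, 0.0, 91.9]
force: [-1.0, -0.4, 0.0]
gripper_width: 1.0
grip_force: 0.0
```

Run:
```python
from h import *
s=snap('wrist','w1'); print(s['origin'],s['attitude'],s['k1'],s['mtx']); st=read_state(); print(st['eef_pos'],st['tool_rot'],st['q'])
```

```text
[0.45389914 0.39859073 0.37316537] [-18.83336085   0.06634804   1.79724122] -0.06151666664460386 [[274.10018515   0.         257.03568001]
 [  0.         274.10018515 188.1364871 ]
 [  0.           0.           1.        ]]
[0.45490335 0.31554933 0.23100437] [-1.79966557e+02  1.45991165e-02  9.22530524e+01] [2.63135604e+01 1.79422960e+01 1.34482190e+00 7.34390154e+01
 3.04102484e-04 1.14060512e+02]
```

View pics/w1.png

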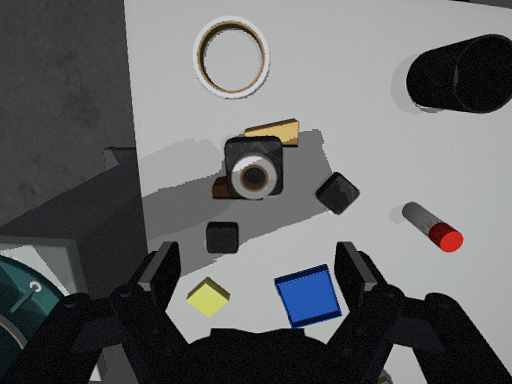

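The wrist view (up is +y, right is +x) shows the roll at (255,177), the measure case around (253,165), the light wedge at (275,132) and the dark one at (220,188). I'll measure all of these now.

```bash
cat > m2.py <<'E'
from h import *
def blob(s,name,mask,box,z,hull=True):
    m=np.zeros(mask.shape,np.uint8); a,b,c,d=box; m[b:d,a:c]=mask[b:d,a:c]
    cs,_=cv2.findContours(m,0,cv2.CHAIN_APPROX_NONE); k=max(cs,key=cv2.contourArea).reshape(-1,2)
    P=(pt(s,k,z)[:,:2]*1000).astype(np.float32); r=cv2.minAreaRect(P); B=cv2.boxPoints(r)
    print(name,k.min(0),k.max(0),np.round(r[0],1),[(round(float(np.linalg.norm(v)),1),round(float(np.degrees(np.arctan2(v[1],v[0]))),1)) for v in (B[1]-B[0],B[2]-B[1])])
    h=cv2.approxPolyDP(cv2.convexHull(k),2.5,True).reshape(-1,2); Q=pt(s,h,z)[:,:2]*1000
    print('   ',[(tuple(a.tolist()),tuple(np.round(b,1).tolist())) for a,b in zip(h,Q)])
def hsv(s): 
    h=cv2.cvtColor(s['pixels'],cv2.COLOR_RGB2HSV).astype(int); return h[...,0],h[...,1],h[...,2]
E
python3 - <<'E'
from m2 import *
s=snap('wrist'); H,S,V=hsv(s)
blob(s,'white',(V>120)&(S<60),(226,145,284,205),.098)
blob(s,'case',(V<75)&(S<60),(215,134,290,198),.079)
blob(s,'light',(S>70)&(V>90)&(H<30),(235,110,310,150),.042)
blob(s,'dark',(S>80)&(H<20),(205,175,228,205),.042)
im=s['pixels'][110:215,195:315]; cv2.imwrite('pics/w2.png',cv2.cvtColor(cv2.resize(im,None,fx=5.5,fy=5.5,interpolation=cv2.INTER_CUBIC),cv2.COLOR_RGB2BGR))
E
```

```text
white [233 156] [276 198] [453.  316.7] [(45.9, -87.8), (45.2, 2.2)]
    [((258, 156), (455.8, 339.8)), ((273, 167), (471.8, 328.8)), ((275, 182), (474.8, 312.7)), ((269, 197), (469.4, 295.6)), ((250, 198), (449.0, 293.6)), ((235, 187), (432.8, 305.5)), ((233, 170), (430.4, 324.1)), ((242, 159), (439.6, 336.1))]
case [225 137] [289 197] [455.1 322.1] [(68.5, -87.9), (69.8, 2.1)]
    [((289, 147), (489.1, 346.9)), ((279, 194), (481.7, 292.5)), ((243, 197), (440.7, 287.3)), ((230, 194), (425.7, 290.4)), ((225, 146), (420.0, 345.4)), ((229, 139), (424.2, 353.1)), ((276, 138), (474.5, 356.1))]
light [245 122] [299 144] [471.9 356.3] [(26.2, -87.7), (64.4, 2.3)]
    [((299, 123), (503.5, 369.6)), ((297, 144), (503.1, 344.5)), ((245, 136), (439.8, 351.6)), ((249, 131), (444.5, 357.8))]
dark [213 176] [227 198] [409.4 285.6] [(30.1, -89.9), (18.1, 0.1)]
    [((226, 176), (417.1, 300.7)), ((227, 196), (418.5, 273.8)), ((216, 198), (404.2, 270.5)), ((213, 186), (400.6, 286.8)), ((218, 178), (407.0, 297.7))]
```

View pics/w2.png

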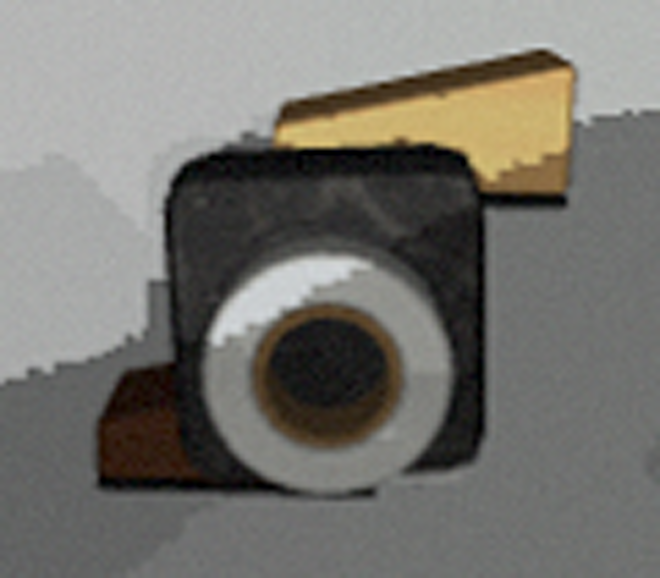

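The roll is at about (453,317), which agrees between both views (2 mm). I descend to z 0.081 and close on it.

Call:
jog_arm(commands="1 -2 38 0 1;1 -2 76 0 1;1 -2 110 0 1;1 -2 140 0 1;1 -2 150 0 1", force=30)

```text
time_s: 1.5
eef_pos: [0.4504, 0.3162, 0.0777]
tool_rot: [-179.7, 0.1, 92.4]
force: [-1.8, -0.2, -0.3]
gripper_width: 0.999
grip_force: 0.0
```

Call:
jog_arm(commands="0 0 0 0 0.5;0 0 0 0 -1;0 0 0 0 -1;0 0 0 0 -1;0 0 0 0 -1")

```text
time_s: 1.92
eef_pos: [0.4538, 0.3174, 0.0834]
tool_rot: [179.8, -0.1, 92.2]
force: [-1.4, 0.1, 5.9]
gripper_width: 0.543
grip_force: 29.7
```

Call:
jog_arm(commands="0 0 0 0 -1;0 0 0 0 -1;0 0 0 0 -1;0 0 0 0 -1;0 0 0 0 -1")

```text
time_s: 2.33
eef_pos: [0.4538, 0.3174, 0.0834]
tool_rot: [179.8, -0.1, 92.2]
force: [-1.5, 0.4, 6.9]
gripper_width: 0.55
grip_force: 29.7
```

The width of 0.55 × 85 = 47 mm shows the roll is gripped. I lift gently, then carry it to the tin.

Call:
jog_arm(commands="0 0 -8 0 -1;0 0 -25 0 -1;0 0 -55 0 -1;0 0 -85 0 -1;0 0 -105 0 -1")

```text
time_s: 2.75
eef_pos: [0.4535, 0.3171, 0.1906]
tool_rot: [179.8, -0.1, 92.2]
force: [0.6, -0.2, 0.2]
gripper_width: 0.545
grip_force: 30.9
```

Call:
jog_arm(commands="-20 1 0 0 -1;-50 3 0 0 -1;-85 5 0 0 -1;-120 8 0 0 -1;-155 10 0 0 -1")

```text
time_s: 3.17
eef_pos: [0.469, 0.161, 0.188]
tool_rot: [179.9, -0.0, 92.3]
force: [2.1, -0.4, -0.6]
gripper_width: 0.546
grip_force: 31.0
```

Call:
jog_arm(commands="-35 2 0 0 -1;-70 4 0 0 -1;-105 7 0 0 -1;-140 9 0 0 -1;-175 11 0 0 -1")

```text
time_s: 3.58
eef_pos: [0.4867, -0.014, 0.1881]
tool_rot: [179.9, 0.0, 92.2]
force: [0.5, 0.2, 0.4]
gripper_width: 0.546
grip_force: 31.0
```

Call:
jog_arm(commands="-35 2 0 0 -1;-70 5 0 0 -1;-70 5 0 0 -1;-70 5 0 0 -1;-70 5 0 0 -1")

```text
time_s: 4.0
eef_pos: [0.4942, -0.0818, 0.1873]
tool_rot: [179.9, 0.0, 92.2]
force: [-0.3, 0.8, -0.7]
gripper_width: 0.55
grip_force: 31.0
```

Run:
```python
from m2 import *
s=snap('wrist','w3'); H,S,V=hsv(s); print(read_state()['eef_pos'],read_state()['force'],s['origin'])
blob(s,'green',(H>60)&(H<100)&(S>80),(100,50,420,300),.009)
s=snap('top'); H,S,V=hsv(s)
blob(s,'case',(V<70)&(S<80),(124,195,156,240),.079)
```

```text
[ 0.49414324 -0.08128924  0.18710837] [ 0.07237114  0.21269629 -0.53236807] [0.49203238 0.00155929 0.32957828]
green [236 187] [288 218] [ 506.  -124.6] [(67.6, -6.5), (37.3, 83.5)]
    [((237, 204), (471.8, -129.7)), ((252, 189), (490.0, -109.0)), ((273, 189), (516.0, -108.1)), ((285, 199), (531.8, -120.8)), ((288, 218), (537.5, -146.7)), ((236, 211), (470.6, -139.4))]
case [129 202] [153 231] [459.9 314. ] [(65.4, -87.8), (79.1, 2.2)]
    [((136, 202), (498.9, 329.3)), ((152, 209), (480.8, 284.9)), ((152, 230), (423.7, 282.6)), ((129, 229), (425.0, 345.2)), ((129, 211), (474.0, 347.3))]
```

View pics/w3.png

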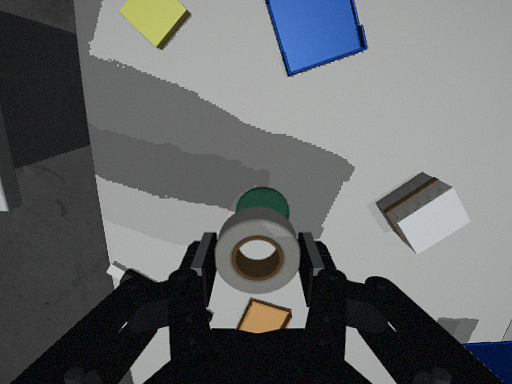

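The roll hangs level at (257,250). The tin is at (262,205), giving a centre of about (503,-141), which agrees with the top view. I go over it and down.

Call:
jog_arm(commands="-30 3 0 0 -1;-60 7 0 0 -1;-60 7 40 0 -1;-60 7 80 0 -1;-60 7 115 0 -1")

```text
time_s: 4.52
eef_pos: [0.5034, -0.1409, 0.07]
tool_rot: [180.0, 0.0, 92.3]
force: [1.4, -0.4, -1.0]
gripper_width: 0.548
grip_force: 31.0
```

Call:
jog_arm(commands="0 0 25 0 -1;0 0 40 0 -1;0 0 50 0 -1;0 0 54 0 -1;0 0 54 0 -1")

```text
time_s: 4.93
eef_pos: [0.5032, -0.1406, 0.0169]
tool_rot: [-179.9, -0.0, 92.3]
force: [-0.5, -0.1, -0.1]
gripper_width: 0.548
grip_force: 31.0
```

Call:
jog_arm(commands="0 0 2 0 -1;0 0 3 0 -1;0 0 3 0 -1;0 0 3 0 0.3;0 0 3 0 0.4")

```text
time_s: 5.35
eef_pos: [0.5037, -0.1417, 0.0147]
tool_rot: [180.0, 0.0, 92.2]
force: [0.3, 0.1, -0.5]
gripper_width: 0.701
grip_force: 0.0
```

Call:
jog_arm(commands="0 0 0 0 0.5;0 0 0 0 0.6;0 0 0 0 0.6;0 0 -20 0 0.6;0 0 -50 0 1")

```text
time_s: 5.77
eef_pos: [0.5019, -0.141, 0.063]
tool_rot: [-179.8, -0.1, 92.2]
force: [0.8, 0.3, -0.3]
gripper_width: 0.919
grip_force: 0.0
```

Call:
jog_arm(commands="20 0 -40 0 1;40 0 -80 0 1;70 0 -115 0 1;70 0 -115 0 1;70 0 -115 0 1")

```text
time_s: 6.18
eef_pos: [0.5017, -0.0707, 0.1816]
tool_rot: [179.8, 0.1, 92.3]
force: [0.7, -0.4, 0.4]
gripper_width: 1.002
grip_force: 0.0
```

Run:
```python
from m2 import *
s=snap('wrist','w4'); H,S,V=hsv(s); print(read_state()['eef_pos'])
blob(s,'white',(V>120)&(S<50),(225,180,295,260),.022)
```

```text
[ 0.50114645 -0.07144862  0.17959866]
white [225 213] [294 259] [ 509.8 -154. ] [(64.6, -87.9), (88.6, 2.1)]
    [((294, 238), (552.6, -154.2)), ((294, 259), (555.3, -184.7)), ((225, 259), (466.7, -187.9)), ((225, 213), (466.8, -123.3)), ((261, 213), (510.1, -121.7))]
```

View pics/w4.png

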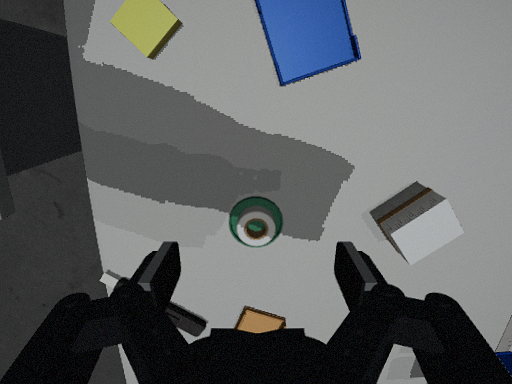

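The roll at (256,226) lies inside the tin (centre (256,221)). Now back to the stack.

Call:
jog_arm(commands="35 -3 -10 0 1;70 -6 -20 0 1;105 -9 -30 0 1;140 -12 -40 0 1;175 -14 -50 0 1")

```text
time_s: 6.65
eef_pos: [0.4793, 0.1031, 0.2277]
tool_rot: [-179.8, 0.0, 92.1]
force: [0.5, -0.5, 1.1]
gripper_width: 1.001
grip_force: 0.0
```

Call:
jog_arm(commands="38 -3 0 0 1;76 -6 0 0 1;114 -9 0 0 1;152 -12 0 0 1;190 -15 0 0 1")

```text
time_s: 7.07
eef_pos: [0.4575, 0.2928, 0.2271]
tool_rot: [-179.9, 0.1, 92.1]
force: [1.2, -0.6, -0.7]
gripper_width: 1.0
grip_force: 0.0
```

Call:
jog_arm(commands="22 -2 0 0 1;22 -2 0 0 1;22 -2 0 0 1;22 -2 0 0 1")

```text
time_s: 7.4
eef_pos: [0.4551, 0.3127, 0.2278]
tool_rot: [-179.9, 0.1, 92.2]
force: [-0.5, 0.1, 0.5]
gripper_width: 1.001
grip_force: 0.0
```

Run:
```python
from m2 import *
s=snap('wrist'); H,S,V=hsv(s); print(read_state()['eef_pos'],read_state()['tool_rot'])
im=s['pixels'][110:215,195:315]; cv2.imwrite('pics/w5.png',cv2.cvtColor(cv2.resize(im,None,fx=5.5,fy=5.5,interpolation=cv2.INTER_CUBIC),cv2.COLOR_RGB2BGR))
blob(s,'case',(V<75)&(S<60),(215,134,290,198),.079)
m=(V<75)&(S<60)
for r in (165,172,180): c=np.flatnonzero(m[r,205:300])+205; print(r,c.min(),c.max(),pt(s,[(c.min(),r),(c.max()+1,r)],.079)[:,:2])
```

```text
[0.45522511 0.31250804 0.22821969] [-1.79917010e+02  5.35712084e-02  9.21218932e+01]
case [224 134] [289 197] [455.  321.6] [(70.0, -86.3), (70.4, 3.7)]
    [((289, 143), (488.5, 348.7)), ((280, 192), (482.4, 293.1)), ((234, 197), (430.6, 285.1)), ((228, 189), (423.7, 294.5)), ((224, 146), (419.3, 343.0)), ((227, 139), (422.5, 350.6)), ((234, 135), (429.9, 355.0)), ((268, 134), (465.7, 357.4)), ((277, 135), (475.2, 356.7))]
165 226 283 [[0.42147852 0.32215881]
 [0.4847636  0.32449427]]
172 226 283 [[0.42148364 0.31422847]
 [0.48529702 0.31658914]]
180 228 283 [[0.4237126  0.30508394]
 [0.48592056 0.30739256]]
```

View pics/w5.png

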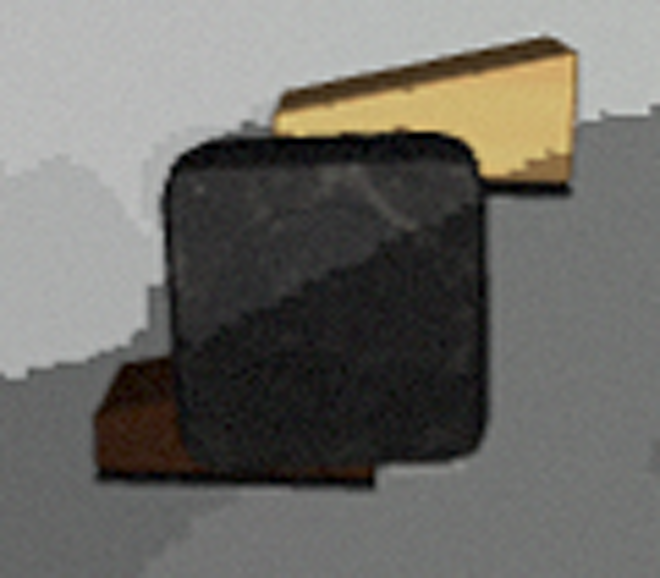

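The case spans x 421–485 mm (about 66) with its middle at (453.5, 319) and a yaw of roughly 3–4°. Both wedges are clear of the finger zone. I descend and grip.

Call:
jog_arm(commands="6 -2 38 -1 1;6 -2 76 -1 1;6 -2 114 -1 1;6 -2 145 -1 1;6 -2 165 -1 1", force=60)

```text
time_s: 7.87
eef_pos: [0.4517, 0.3176, 0.0611]
tool_rot: [-179.8, 0.1, 93.1]
force: [0.4, 0.5, 0.4]
gripper_width: 1.0
grip_force: 0.0
```

Call:
jog_arm(commands="0 0 8 0 1;0 0 13 0 1;0 0 13 0 0.7;0 0 13 0 0.6;0 0 13 0 0.5")

```text
time_s: 8.28
eef_pos: [0.4535, 0.3199, 0.0529]
tool_rot: [179.9, -0.0, 93.2]
force: [-1.3, -2.0, 2.8]
gripper_width: 0.762
grip_force: 44.7
```

Call:
jog_arm(commands="0 0 0 0 0;0 0 0 0 -1;0 0 0 0 -1;0 0 0 0 -1;0 0 0 0 -1")

```text
time_s: 8.7
eef_pos: [0.4535, 0.3199, 0.053]
tool_rot: [179.9, -0.0, 93.2]
force: [-0.6, -3.2, 7.7]
gripper_width: 0.751
grip_force: 64.2
```

Call:
jog_arm(commands="0 0 -6 0 -1;0 0 -20 0 -1;0 0 -45 0 -1;0 0 -75 0 -1;0 0 -95 0 -1")

```text
time_s: 9.12
eef_pos: [0.4533, 0.32, 0.1498]
tool_rot: [179.8, -0.1, 93.2]
force: [1.0, -0.2, -1.9]
gripper_width: 0.752
grip_force: 66.9
```

Call:
jog_arm(commands="-20 8 0 -3 -1;-55 20 0 -7 -1;-90 34 0 -12 -1;-125 48 0 -15 -1;-150 58 0 -18 -1")

```text
time_s: 9.53
eef_pos: [0.5202, 0.1708, 0.1476]
tool_rot: [179.9, 0.0, 111.3]
force: [1.3, 1.0, -2.7]
gripper_width: 0.751
grip_force: 66.8
```

Call:
jog_arm(commands="-25 0 0 0 -1;-25 0 0 0 -1;-25 0 0 0 -1;-25 0 0 0 -1;-25 0 0 0 -1")

```text
time_s: 9.95
eef_pos: [0.5277, 0.1507, 0.1467]
tool_rot: [180.0, -0.0, 111.2]
force: [0.4, 0.5, -1.5]
gripper_width: 0.755
grip_force: 66.8
```

Run:
```python
from m2 import *
s=snap('wrist','w6'); H,S,V=hsv(s); st=read_state();print(st['eef_pos'],st['tool_rot'],st['force'])
blob(s,'blue',(H>100)&(H<125)&(S>100),(80,60,420,330),.012)
s=snap('top'); H,S,V=hsv(s)
k=1/1.5625
blob(s,'light',(S>80)&(V>100)&(H<30),(118,190,145,240),.042)
blob(s,'dark',(S>60)&(V>30)&((H<15)|(H>170)),(140,200,170,245),.042)
im=s['pixels'][175:255,110:190]; cv2.imwrite('pics/t2.png',cv2.cvtColor(cv2.resize(im,(560,560),interpolation=cv2.INTER_CUBIC),cv2.COLOR_RGB2BGR))
```

```text
[0.52772585 0.15075051 0.14666771] [ 1.79976394e+02 -3.17434668e-03  1.11258680e+02] [-0.07333947 -0.03614802 -2.45401559]
blue [340 250] [344 252] [653.3 104.6] [(4.8, -14.3), (2.0, 75.7)]
    [((344, 251), (655.8, 104.7)), ((340, 250), (650.8, 104.2))]Traceback (most recent call last):
  File "<stdin>", line 6, in <module>
  File "m2.py", line 4, in blob
    cs,_=cv2.findContours(m,0,cv2.CHAIN_APPROX_NONE); k=max(cs,key=cv2.contourArea).reshape(-1,2)
                                                        ~~~^^^^^^^^^^^^^^^^^^^^^^^^
ValueError: max() iterable argument is empty
```

View pics/w6.png

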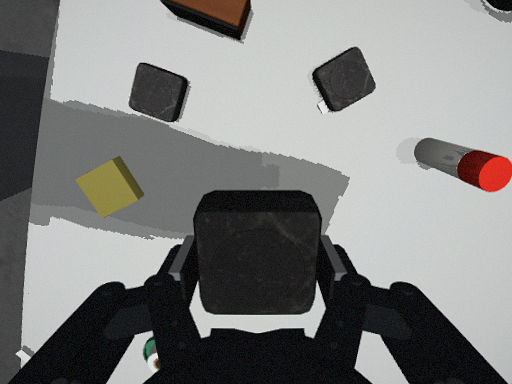

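The measure hangs level at (258,250) and hides the carton. I'll take the carton's position from the earlier wrist picture w1, where it was fully visible at (308,295), and measure the uncovered wedges from the top.

Run:
```python
from m2 import *
px=cv2.cvtColor(cv2.imread('pics/w1.png'),cv2.COLOR_BGR2RGB)
s=dict(pixels=px,origin=[0.45389914,0.39859073,0.37316537],attitude=[-18.83336085,0.06634804,1.79724122],k1=-0.061516667,mtx=[[274.1,0,257.0357],[0,274.1,188.1365],[0,0,1]])
H,S,V=hsv(s)
blob(s,'blue',(H>100)&(H<125)&(S>100),(260,250,350,340),.014)
px=cv2.cvtColor(cv2.imread('pics/w4.png'),cv2.COLOR_BGR2RGB)
s=snap('top'); H,S,V=hsv(s); im=s['pixels'][175:255,110:190]; cv2.imwrite('pics/t2.png',cv2.cvtColor(cv2.resize(im,(560,560),interpolation=cv2.INTER_CUBIC),cv2.COLOR_RGB2BGR))
```

```text
blue [275 264] [341 328] [546.6  89.7] [(110.9, -69.0), (87.7, 21.0)]
    [((325, 264), (566.0, 155.8)), ((341, 315), (605.6, 55.2)), ((292, 328), (525.1, 25.1)), ((275, 279), (490.3, 126.0))]
```

View pics/t2.png

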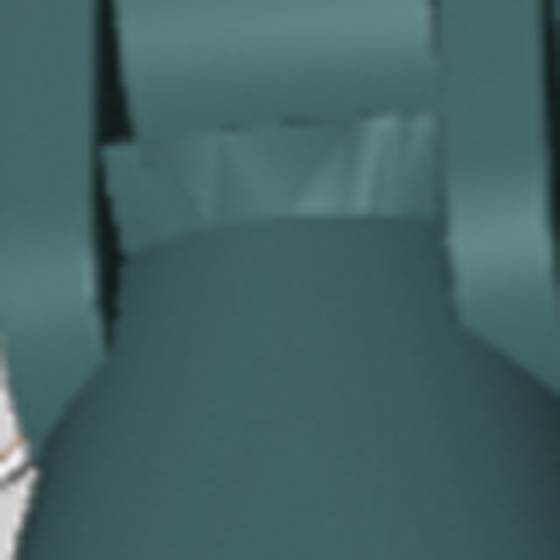

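I can't view the stack because the arm covers it. The carton's centre of about (546,86) and its 21° direction agree in both views. I place the measure there.

Call:
jog_arm(commands="-30 -3 0 0 -1;-62 -6 10 0 -1;-62 -6 45 0 -1;-62 -6 75 0 -1;-62 -6 95 0 -1")

```text
time_s: 10.52
eef_pos: [0.5439, 0.0899, 0.049]
tool_rot: [-179.9, -0.0, 111.2]
force: [-0.3, -0.5, -2.7]
gripper_width: 0.754
grip_force: 66.8
```

Call:
jog_arm(commands="0 0 15 0 -1;0 0 25 0 -1;0 0 31 0 -1;0 0 31 0 -1;0 0 31 0 -1")

```text
time_s: 10.93
eef_pos: [0.5452, 0.0902, 0.0208]
tool_rot: [180.0, 0.0, 111.2]
force: [0.4, 0.7, -0.9]
gripper_width: 0.751
grip_force: 66.8
```

Call:
jog_arm(commands="0 0 2 0 -1;0 0 4 0 -1;0 0 5 0 -1;0 0 5 0 -1")

```text
time_s: 11.27
eef_pos: [0.5449, 0.0899, 0.0154]
tool_rot: [180.0, 0.0, 111.2]
force: [-0.3, -0.3, -2.8]
gripper_width: 0.75
grip_force: 66.8
```

Call:
jog_arm(commands="0 0 1 0 -1;0 0 2 0 -1;0 0 2 0 -1;0 0 2 0 0.6;0 0 2 0 0.9")

```text
time_s: 11.68
eef_pos: [0.545, 0.0899, 0.0134]
tool_rot: [180.0, 0.0, 111.2]
force: [-0.3, 0.0, 0.1]
gripper_width: 0.919
grip_force: 0.0
```

Call:
jog_arm(commands="0 0 0 0 0.9;0 0 0 0 0.95;0 0 0 0 0.95;0 0 -15 0 0.95;0 0 -45 0 1")

```text
time_s: 12.1
eef_pos: [0.5429, 0.0899, 0.0562]
tool_rot: [-179.7, -0.1, 111.2]
force: [0.6, 0.1, -0.9]
gripper_width: 1.003
grip_force: 0.0
```

Call:
jog_arm(commands="20 0 -40 3 1;40 0 -80 6 1;75 0 -120 12 1;115 0 -160 18 1;115 0 -160 18 1")

```text
time_s: 12.52
eef_pos: [0.5027, 0.1986, 0.221]
tool_rot: [179.9, -0.0, 92.8]
force: [1.4, -0.2, -1.0]
gripper_width: 1.001
grip_force: 0.0
```

Run:
```python
from m2 import *
s=snap('wrist','w7'); H,S,V=hsv(s); st=read_state();print(st['eef_pos'],st['tool_rot'],st['force'])
```

```text
[0.50266525 0.20144764 0.2245126 ] [ 1.79662239e+02 -1.33259177e-01  9.32092554e+01] [-3.49488501  1.30641808  4.49064809]
```

View pics/w7.png

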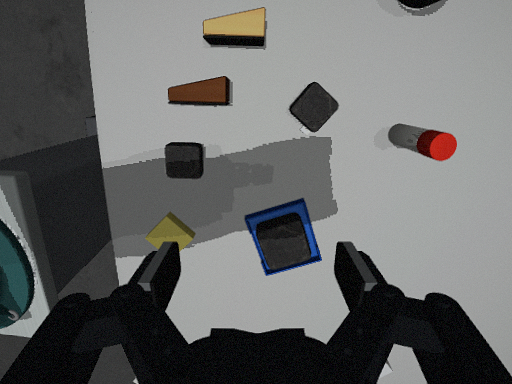

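The measure lies flat in the blue carton at (283,240). Both wedges stand uncovered on their sides, light at (237,27) and dark at (200,90), thick ends to +x. I move above them for a close measurement.

Call:
jog_arm(commands="37 -19 0 0 1;74 -38 0 0 1;112 -56 0 0 1;112 -56 0 0 1;112 -56 0 0 1")

```text
time_s: 12.98
eef_pos: [0.44, 0.3074, 0.2182]
tool_rot: [-180.0, 0.0, 93.4]
force: [0.6, 0.8, -0.2]
gripper_width: 1.0
grip_force: 0.0
```

Run:
```python
from m2 import *
s=snap('wrist','w8'); H,S,V=hsv(s); st=read_state();print(st['eef_pos'],st['tool_rot'])
w=(S>70)&(H<30)
blob(s,'light',w&(V>110),(200,80,330,180),.042)
blob(s,'dark',w&(V<=130)&(H<18),(180,150,300,240),.042)
im=s['pixels'][90:230,170:340]; cv2.imwrite('pics/w8.png',cv2.cvtColor(cv2.resize(im,None,fx=4,fy=4,interpolation=cv2.INTER_CUBIC),cv2.COLOR_RGB2BGR))
```

```text
[0.44075776 0.30629132 0.21814973] [-1.79997253e+02  1.46542398e-02  9.33075815e+01]
light [258 117] [315 140] [471.6 356.2] [(26.1, -86.4), (65.0, 3.6)]
    [((315, 118), (503.2, 370.2)), ((312, 140), (502.7, 345.1)), ((258, 138), (439.9, 343.6)), ((259, 127), (440.3, 356.2))]
dark [223 167] [275 196] [431.7 289.9] [(37.0, -86.7), (64.0, 3.3)]
    [((274, 168), (461.1, 308.9)), ((272, 196), (461.5, 273.1)), ((223, 194), (400.7, 272.2)), ((226, 175), (403.9, 296.8))]
```

View pics/w8.png

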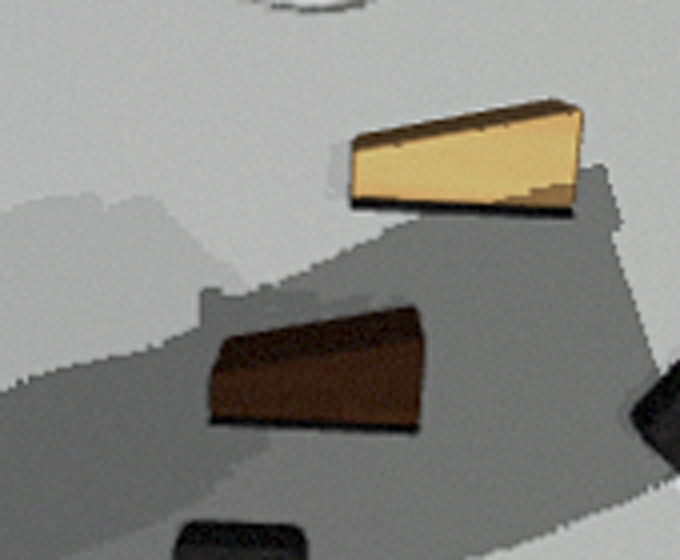

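Light wedge: middle x 471 mm, length 65, origin at y≈349. Dark wedge: middle x 431.5, origin at y≈279. Both yaws are about 2°, and the sizes fit. The dark wedge goes first.

Call:
jog_arm(commands="-26 -10 20 1 1;-26 -10 60 1 1;-26 -10 100 1 1;-26 -10 140 1 1;-26 -10 170 1 1", force=50)

```text
time_s: 13.45
eef_pos: [0.4323, 0.2775, 0.0457]
tool_rot: [-179.9, 0.0, 92.1]
force: [0.7, 0.7, 1.1]
gripper_width: 0.999
grip_force: 0.0
```

Call:
jog_arm(commands="0 0 15 0 1;0 0 28 0 1;0 0 30 0 1;0 0 30 0 0.7;0 0 30 0 0.6")

```text
time_s: 13.87
eef_pos: [0.4333, 0.2789, 0.0189]
tool_rot: [180.0, -0.0, 92.1]
force: [-0.8, -0.8, 0.0]
gripper_width: 0.8
grip_force: 0.1
```

Call:
jog_arm(commands="0 0 0 0 0.5;0 0 0 0 -1;0 0 0 0 -1;0 0 0 0 -1;0 0 0 0 -1")

```text
time_s: 14.28
eef_pos: [0.4334, 0.2793, 0.0195]
tool_rot: [179.9, -0.0, 92.2]
force: [-0.5, -3.3, 7.4]
gripper_width: 0.759
grip_force: 54.7
```

Call:
jog_arm(commands="0 0 -8 0 -1;0 0 -30 0 -1;0 0 -65 0 -1;0 0 -100 0 -1;0 0 -130 0 -1")

```text
time_s: 14.7
eef_pos: [0.4326, 0.2793, 0.1516]
tool_rot: [179.9, -0.0, 92.2]
force: [1.0, 1.2, -0.9]
gripper_width: 0.76
grip_force: 55.9
```

Call:
jog_arm(commands="-25 2 0 0 -1;-60 6 0 0 -1;-97 11 0 0 -1;-134 15 0 0 -1;-170 19 0 0 -1")

```text
time_s: 15.12
eef_pos: [0.4582, 0.1086, 0.1495]
tool_rot: [179.9, -0.0, 92.2]
force: [1.5, -0.1, -0.4]
gripper_width: 0.759
grip_force: 56.0
```

Call:
jog_arm(commands="-37 4 0 0 -1;-74 8 0 0 -1;-111 13 0 0 -1;-148 17 0 0 -1;-185 21 0 0 -1")

```text
time_s: 15.53
eef_pos: [0.4862, -0.0758, 0.1495]
tool_rot: [179.9, 0.0, 92.2]
force: [1.5, 0.9, 0.1]
gripper_width: 0.756
grip_force: 56.0
```

Call:
jog_arm(commands="-37 4 0 0 -1;-74 8 0 0 -1;-111 13 0 0 -1;-148 17 0 0 -1;-185 21 0 0 -1")

```text
time_s: 15.95
eef_pos: [0.5142, -0.26, 0.1495]
tool_rot: [179.9, 0.0, 92.2]
force: [0.5, 0.6, -1.5]
gripper_width: 0.759
grip_force: 56.0
```

Call:
jog_arm(commands="-37 4 0 -7 -1;-65 7 0 -14 -1;-78 8 0 -21 -1;-78 8 0 -28 -1;-78 8 0 -35 -1")

```text
time_s: 16.37
eef_pos: [0.5251, -0.3367, 0.1491]
tool_rot: [180.0, 0.0, 127.5]
force: [-0.7, 0.7, -0.2]
gripper_width: 0.756
grip_force: 56.0
```

Call:
jog_arm(commands="0 0 0 -7 -1;0 0 0 -14 -1;0 0 0 -21 -1;0 0 0 -28 -1;0 0 0 -34 -1")

```text
time_s: 16.78
eef_pos: [0.5252, -0.3356, 0.1495]
tool_rot: [-180.0, 0.1, 161.6]
force: [-0.6, -0.1, -0.6]
gripper_width: 0.755
grip_force: 56.0
```

Call:
jog_arm(commands="0 0 0 0 -1;0 0 0 0 -1")

```text
time_s: 16.95
eef_pos: [0.5252, -0.3356, 0.1491]
tool_rot: [-180.0, 0.0, 161.0]
force: [-0.1, 0.4, -1.5]
gripper_width: 0.758
grip_force: 56.0
```

Run:
```python
from m2 import *
s=snap('wrist','w9'); H,S,V=hsv(s); st=read_state();print(st['eef_pos'],st['tool_rot'],st['q'],s['origin'])
```

```text
[ 0.52521384 -0.33560029  0.14892757] [-1.79990614e+02  3.30671245e-02  1.60975139e+02] [-4.00648315e+01  2.65519270e+01  2.23387019e+00  6.56477110e+01
  3.11175672e-03 -2.10399671e+01] [ 0.44764755 -0.30825339  0.29137059]
```

View pics/w9.png

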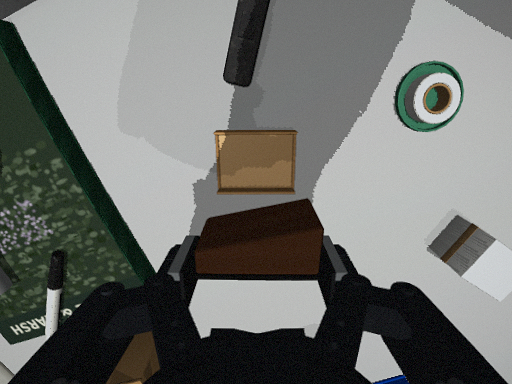

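The kraft carton is fully visible at (256,161), with the gripped dark wedge in front of it at (260,240), sole toward +x. The roll also sits flat in the tin at (435,97). I'll measure the carton from this view.

Run:
```python
from m2 import *
s=snap('wrist'); H,S,V=hsv(s)
m=(S>70)&(H<30)&(V>40)
for z in(.003,.013,.018): blob(s,'kraft%g'%z,m,(200,115,315,197),z)
st=read_state(); c=np.array([508.,-330]); 
im=s['pixels'][115:210,195:315]; cv2.imwrite('pics/w10.png',cv2.cvtColor(cv2.resize(im,None,fx=6,fy=6,interpolation=cv2.INTER_CUBIC),cv2.COLOR_RGB2BGR))
```

```text
kraft0.003 [214 130] [297 194] [ 513.1 -332.6] [(70.8, -19.0), (86.7, 71.0)]
    [((297, 132), (495.8, -280.8)), ((294, 193), (559.5, -303.2)), ((217, 193), (531.3, -384.7)), ((214, 132), (467.5, -362.6))]
kraft0.013 [214 130] [297 194] [ 510.8 -331.7] [(68.4, -19.0), (83.7, 71.0)]
    [((297, 132), (494.1, -281.8)), ((294, 193), (555.6, -303.4)), ((217, 193), (528.4, -382.0)), ((214, 132), (466.8, -360.7))]
kraft0.018 [214 130] [297 194] [ 509.7 -331.3] [(67.1, -19.0), (82.1, 71.0)]
    [((297, 132), (493.3, -282.3)), ((294, 193), (553.7, -303.5)), ((217, 193), (527.0, -380.7)), ((214, 132), (466.4, -359.8))]
```

View pics/w10.png

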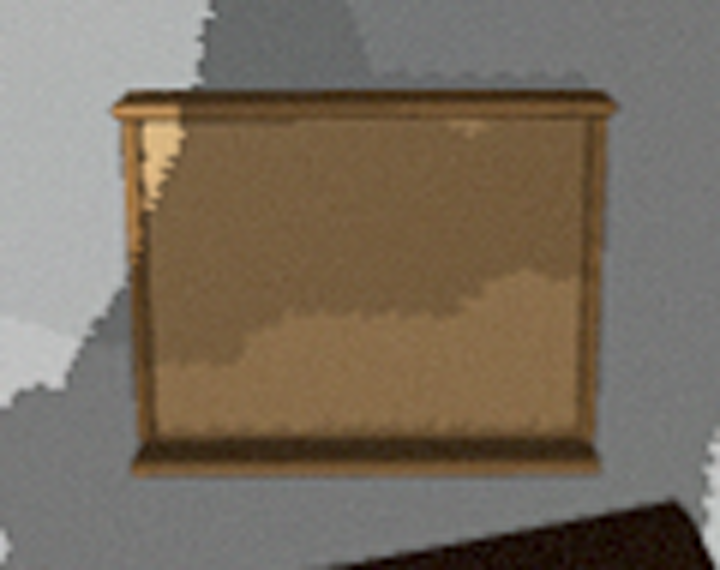

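Run:
```python
from m2 import *
s=snap('wrist'); z=.1714; H,S,V=hsv(s)
m=(V<90)&(S>90)&(H<20)
blob(s,'dark',m,(185,195,330,278),z)
K=np.array([509.5,-331]); a=np.radians(-19); ex=np.array([np.cos(a),np.sin(a)]); ey=np.array([-ex[1],ex[0]])
for p in [(197,274),(322,279),(308,199),(205,218),(323,236),(200,245)]:
    d=pt(s,[p],z)[0,:2]*1000-K; print(p,d@ex,d@ey)
d=read_state()['eef_pos'][:2]*1000-K; print('tcp',d@ex,d@ey)
```

```text
dark [194 199] [323 276] [ 511.6 -330.1] [(43.1, -19.5), (64.3, 70.5)]
    [((323, 229), (516.7, -298.0)), ((319, 272), (540.3, -306.2)), ((316, 274), (541.0, -308.0)), ((197, 274), (520.7, -366.7)), ((194, 250), (506.9, -362.3)), ((209, 218), (493.0, -348.4)), ((307, 199), (499.0, -301.2))]
(197, 274) 22.216094896331448 -30.06966286149622
(322, 279) 25.4847191393171 35.431116750119756
(308, 199) -19.662765262682708 25.191271751967605
(205, 218) -9.944918236176688 -23.70709904063862
(323, 236) -0.08423125021914298 33.82312352609843
(200, 245) 4.882047678355483 -27.197243551362764
tcp 16.342572792873874 0.7805753610323235
```

The sole lies 9 mm from the TCP line, as expected, so I lower the dark wedge.

Call:
jog_arm(commands="-2 -2 25 0 -1;-2 -2 55 0 -1;-2 -2 85 0 -1;-2 -2 105 0 -1;-2 -2 115 0 -1")

```text
time_s: 17.52
eef_pos: [0.5254, -0.3372, 0.0308]
tool_rot: [179.9, -0.2, 161.1]
force: [-1.0, 0.7, -0.1]
gripper_width: 0.762
grip_force: 56.0
```

Call:
jog_arm(commands="0 0 5 0 -1;0 0 9 0 -1;0 0 11 0 -1;0 0 11 0 -1")

```text
time_s: 17.85
eef_pos: [0.5269, -0.3384, 0.023]
tool_rot: [-180.0, 0.1, 161.2]
force: [0.1, -0.4, -0.1]
gripper_width: 0.758
grip_force: 56.0
```

Call:
jog_arm(commands="0 0 1 0 -1;0 0 1 0 -1;0 0 1 0 0.6;0 0 1 0 0.9;0 0 1 0 0.95")

```text
time_s: 18.27
eef_pos: [0.5266, -0.3382, 0.0216]
tool_rot: [-180.0, 0.0, 161.2]
force: [-0.2, 0.3, 0.1]
gripper_width: 0.973
grip_force: 0.0
```

Call:
jog_arm(commands="0 0 0 0 0.95;0 0 -15 0 1;0 0 -50 0 1;0 0 -90 0 1;0 0 -125 0 1")

```text
time_s: 18.68
eef_pos: [0.5262, -0.3379, 0.1483]
tool_rot: [180.0, -0.0, 161.2]
force: [0.7, -1.1, -0.4]
gripper_width: 1.002
grip_force: 0.0
```

Run:
```python
from m2 import *
s=snap('wrist','w11'); H,S,V=hsv(s)
print(read_state()['eef_pos'])
K=np.array([509.5,-331]); a=np.radians(-19); ex=np.array([np.cos(a),np.sin(a)]); ey=np.array([-ex[1],ex[0]])
m=(V<75)&(S>70)&(H<20)
mm=np.zeros(m.shape,np.uint8); mm[120:260,190:330]=m[120:260,190:330]
cs,_=cv2.findContours(mm,0,cv2.CHAIN_APPROX_NONE); k=max(cs,key=cv2.contourArea); h=cv2.approxPolyDP(cv2.convexHull(k),2.5,True).reshape(-1,2)
for p in h: d=pt(s,[p],.045)[0,:2]*1000-K; print(p,d@ex,d@ey)
im=s['pixels'][120:260,170:340]; cv2.imwrite('pics/w11.png',cv2.cvtColor(cv2.resize(im,None,fx=4,fy=4,interpolation=cv2.INTER_CUBIC),cv2.COLOR_RGB2BGR))
```

```text
[ 0.5281424  -0.33946934  0.15514349]
[293 168] -0.21364467873791915 32.6271384428059
[295 190] 21.32307556144546 35.476566285201564
[288 195] 26.394644709469357 29.010635748409452
[225 194] 25.50107545154481 -31.15739250582771
[219 190] 21.470779513812253 -36.72303749939632
[220 149] -17.812569131458563 -34.182057149887996
[287 157] -10.551375759770364 26.69542456426521
```

View pics/w11.png

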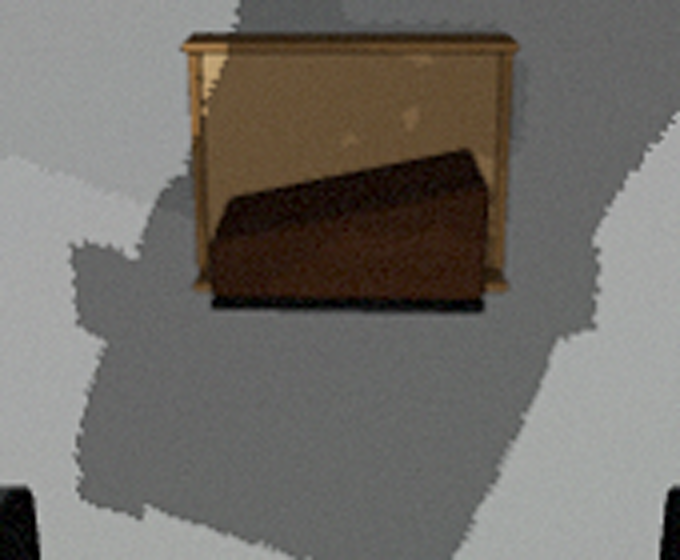

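The dark wedge sits flat, sole about 29 mm toward +x, which leaves about 59 mm for a total of 50. Now for the light one.

Call:
jog_arm(commands="12 30 -5 7 1;28 65 -10 14 1;45 104 -15 21 1;61 142 -20 28 1;78 180 -20 35 1")

```text
time_s: 19.15
eef_pos: [0.5108, -0.1436, 0.1671]
tool_rot: [180.0, 0.1, 126.1]
force: [1.2, -0.2, 0.2]
gripper_width: 1.004
grip_force: 0.0
```

Call:
jog_arm(commands="34 21 0 7 1;68 42 0 14 1;101 62 0 21 1;135 83 0 28 1;168 103 0 34 1")

```text
time_s: 19.57
eef_pos: [0.4946, 0.0437, 0.1664]
tool_rot: [180.0, 0.0, 93.7]
force: [0.2, -0.8, 0.9]
gripper_width: 0.999
grip_force: 0.0
```

Call:
jog_arm(commands="38 -2 0 0 1;76 -3 0 0 1;114 -5 0 0 1;152 -7 0 0 1;190 -8 0 0 1")

```text
time_s: 19.98
eef_pos: [0.4731, 0.2328, 0.1664]
tool_rot: [180.0, -0.0, 94.0]
force: [1.7, -0.2, 0.6]
gripper_width: 1.001
grip_force: 0.0
```

Call:
jog_arm(commands="38 -2 0 0 1;56 -3 0 0 1;56 -3 0 0 1;56 -3 0 0 1")

```text
time_s: 20.32
eef_pos: [0.4666, 0.2873, 0.1661]
tool_rot: [-180.0, 0.0, 94.1]
force: [0.7, -0.7, -0.1]
gripper_width: 1.003
grip_force: 0.0
```

Run:
```python
from m2 import *
s=snap('wrist'); H,S,V=hsv(s); st=read_state();print(st['eef_pos'],st['tool_rot'])
w=(S>70)&(H<30)
blob(s,'light',w&(V>110),(180,40,350,200),.042)
```

```text
[0.46674807 0.28639908 0.16612144] [-1.79985856e+02  2.05245795e-02  9.40582485e+01]
light [232  98] [301 127] [471.4 355.4] [(26.7, -85.7), (65.3, 4.3)]
    [((301, 99), (502.6, 370.2)), ((299, 127), (503.7, 344.4)), ((232, 123), (439.5, 343.6)), ((233, 110), (439.9, 355.7))]
```

The light wedge reads the same as before (471.5, origin y 349).

Call:
jog_arm(commands="30 5 0 2 1;62 9 10 2 1;62 9 45 2 1;62 9 80 2 1;62 9 110 2 1")

```text
time_s: 20.78
eef_pos: [0.4716, 0.348, 0.0546]
tool_rot: [180.0, 0.0, 92.0]
force: [0.8, -0.1, 0.2]
gripper_width: 1.0
grip_force: 0.0
```

Call:
jog_arm(commands="0 0 20 0 1;0 0 33 0 1;0 0 37 0 1;0 0 37 0 0.7;0 0 37 0 0.6")

```text
time_s: 21.2
eef_pos: [0.4722, 0.3485, 0.0201]
tool_rot: [180.0, -0.0, 92.0]
force: [-1.2, -0.4, 0.8]
gripper_width: 0.801
grip_force: 0.1
```

Call:
jog_arm(commands="0 0 0 0 0.5;0 0 0 0 -1;0 0 0 0 -1;0 0 0 0 -1;0 0 0 0 -1")

```text
time_s: 21.62
eef_pos: [0.4723, 0.349, 0.0207]
tool_rot: [179.9, -0.0, 92.0]
force: [0.0, -2.6, 7.3]
gripper_width: 0.757
grip_force: 55.5
```

Call:
jog_arm(commands="0 0 -8 0 -1;0 0 -30 0 -1;0 0 -65 0 -1;0 0 -100 0 -1;0 0 -130 0 -1")

```text
time_s: 22.03
eef_pos: [0.4716, 0.3491, 0.1527]
tool_rot: [179.9, -0.1, 92.0]
force: [0.9, 0.2, 0.2]
gripper_width: 0.756
grip_force: 55.5
```

Call:
jog_arm(commands="-25 0 0 0 -1;-60 0 0 0 -1;-97 0 0 0 -1;-134 -1 0 0 -1;-170 -1 0 0 -1")

```text
time_s: 22.45
eef_pos: [0.4762, 0.1776, 0.1505]
tool_rot: [179.9, -0.0, 92.0]
force: [1.5, 0.3, 0.4]
gripper_width: 0.76
grip_force: 55.6
```

Call:
jog_arm(commands="-37 0 0 0 -1;-74 0 0 0 -1;-111 0 0 0 -1;-148 -1 0 0 -1;-185 -1 0 0 -1")

```text
time_s: 22.87
eef_pos: [0.4818, -0.0076, 0.1505]
tool_rot: [179.9, 0.0, 92.0]
force: [1.1, -0.3, 0.3]
gripper_width: 0.757
grip_force: 55.6
```

Call:
jog_arm(commands="-37 0 0 0 -1;-74 0 0 0 -1;-111 0 0 0 -1;-148 -1 0 0 -1;-185 -1 0 0 -1")

```text
time_s: 23.28
eef_pos: [0.4872, -0.1927, 0.1505]
tool_rot: [179.9, 0.0, 92.0]
force: [1.2, -0.2, 0.0]
gripper_width: 0.754
grip_force: 55.5
```

Call:
jog_arm(commands="-35 0 0 7 -1;-70 0 0 14 -1;-105 0 0 21 -1;-135 0 0 28 -1;-135 0 0 35 -1")

```text
time_s: 23.7
eef_pos: [0.4924, -0.3308, 0.15]
tool_rot: [179.9, 0.1, 56.5]
force: [-1.3, 0.4, -1.6]
gripper_width: 0.759
grip_force: 55.5
```

Call:
jog_arm(commands="0 0 0 7 -1;0 0 0 14 -1;0 0 0 21 -1;0 0 0 28 -1;0 0 0 35 -1")

```text
time_s: 24.12
eef_pos: [0.4923, -0.3258, 0.1504]
tool_rot: [179.9, -0.0, 21.7]
force: [-0.6, 0.5, -0.8]
gripper_width: 0.758
grip_force: 55.5
```

Call:
jog_arm(commands="0 0 0 7 -1;0 0 0 14 -1;0 0 0 21 -1;0 0 0 28 -1;0 0 0 35 -1")

```text
time_s: 24.53
eef_pos: [0.4924, -0.3257, 0.1504]
tool_rot: [180.0, -0.1, -13.3]
force: [0.3, 0.0, -0.2]
gripper_width: 0.754
grip_force: 55.5
```

Call:
jog_arm(commands="0 0 0 6 -1;0 0 0 6 -1;0 0 0 6 -1")

```text
time_s: 24.78
eef_pos: [0.4924, -0.3258, 0.1501]
tool_rot: [180.0, -0.0, -18.8]
force: [-0.8, 0.7, -1.1]
gripper_width: 0.756
grip_force: 55.5
```

Run:
```python
from m2 import *
s=snap('wrist','w12'); st=read_state();print(st['eef_pos'],st['tool_rot'],st['q'])
K=np.array([509.5,-331]); a=np.radians(-19); ex=np.array([np.cos(a),np.sin(a)]); ey=np.array([-ex[1],ex[0]])
d=st['eef_pos'][:2]*1000-K; print('tcp',d@ex,d@ey)
```

```text
[ 0.49237867 -0.32573412  0.14995333] [ 1.79984795e+02 -4.35914754e-02 -1.87589862e+01] [-4.13935892e+01  2.33661235e+01 -2.98342756e+00  6.36043634e+01
  2.74272346e-03  1.57365404e+02]
tcp -17.90293552938106 -0.5951663575009601
```

View pics/w12.png

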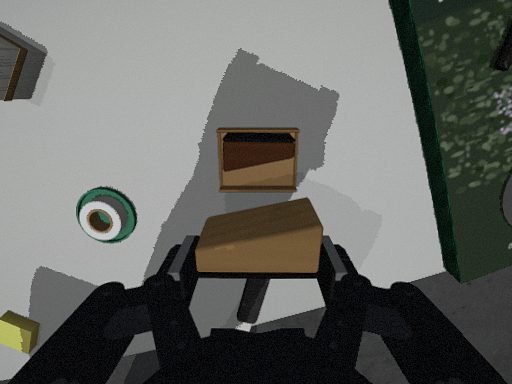

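The light wedge is held level at (260,238) with its sole toward -x and its thick end opposite the dark wedge's (carton at (258,160)). I've now gone over the limit of 14 viewed pictures, so from here on I check by numbers only.

Run:
```python
from m2 import *
s=snap('wrist'); H,S,V=hsv(s)
K=np.array([509.5,-331]); a=np.radians(-19); ex=np.array([np.cos(a),np.sin(a)]); ey=np.array([-ex[1],ex[0]])
def hull(n,m,box,z):
    mm=np.zeros(m.shape,np.uint8); a,b,c,d=box; mm[b:d,a:c]=m[b:d,a:c]
    cs,_=cv2.findContours(mm,0,cv2.CHAIN_APPROX_NONE); k=max(cs,key=cv2.contourArea); h=cv2.approxPolyDP(cv2.convexHull(k),2.5,True).reshape(-1,2)
    print(n,[(p.tolist(),np.round(np.array([ex,ey])@(pt(s,[p],z)[0,:2]*1000-K),1).tolist()) for p in h])
w=(S>70)&(H<30)
hull('light',w&(V>40),(185,196,335,285),.1713)
hull('carton',w,(205,118,312,195),.018)
hull('dark',w&(V<75),(219,132,300,190),.045)
```

```text
light [([322, 227], [4.8, -31.8]), ([316, 272], [-21.6, -30.9]), ([198, 271], [-21.1, 31.1]), ([195, 249], [-7.8, 31.7]), ([209, 217], [10.0, 23.5]), ([307, 198], [20.0, -23.4])]
carton [([299, 130], [33.6, -41.3]), ([295, 191], [-30.4, -40.3]), ([219, 191], [-30.7, 40.5]), ([218, 128], [35.3, 38.8])]
dark [([295, 139], [28.7, -34.0]), ([294, 156], [13.1, -33.8]), ([226, 171], [-1.3, 29.1]), ([222, 168], [1.6, 32.8]), ([223, 140], [27.6, 30.9]), ([271, 132], [34.9, -12.2]), ([289, 133], [34.1, -28.4])]
```

In this view's own frame the light sole clears the wall by about 3.7 mm, and the gap to the dark wedge is about 5 mm. It's centred, so I lower it.

Call:
jog_arm(commands="0 0 25 0 -1;0 0 55 0 -1;0 0 80 0 -1;0 0 95 0 -1;0 0 105 0 -1")

```text
time_s: 25.3
eef_pos: [0.4917, -0.3251, 0.0426]
tool_rot: [-180.0, 0.1, -18.8]
force: [0.8, 0.7, -0.5]
gripper_width: 0.755
grip_force: 55.5
```

Call:
jog_arm(commands="0 0 7 0 -1;0 0 13 0 -1;0 0 18 0 -1;0 0 20 0 -1;0 0 20 0 -1")

```text
time_s: 25.72
eef_pos: [0.4924, -0.3257, 0.0243]
tool_rot: [180.0, -0.0, -19.0]
force: [-0.4, -0.2, -1.5]
gripper_width: 0.757
grip_force: 55.5
```

Call:
jog_arm(commands="0 0 1 0 -1;0 0 1 0 -1;0 0 1 0 0.6;0 0 1 0 0.9;0 0 1 0 0.95")

```text
time_s: 26.13
eef_pos: [0.4923, -0.3257, 0.0234]
tool_rot: [180.0, -0.0, -19.0]
force: [-0.1, -0.4, -0.2]
gripper_width: 0.973
grip_force: 0.0
```

Call:
jog_arm(commands="0 0 0 0 0.95;0 0 -15 0 1;0 0 -50 0 1;0 0 -90 0 1;0 0 -125 0 1")

```text
time_s: 26.55
eef_pos: [0.492, -0.3254, 0.1503]
tool_rot: [180.0, 0.0, -19.0]
force: [1.2, -0.7, 0.3]
gripper_width: 1.002
grip_force: 0.0
```

Call:
jog_arm(commands="0 0 0 0 1;0 0 0 0 1;0 0 0 0 1")

```text
time_s: 26.8
eef_pos: [0.4921, -0.3255, 0.1478]
tool_rot: [-180.0, 0.0, -19.0]
force: [0.3, 0.4, 0.0]
gripper_width: 0.998
grip_force: 0.0
```

Run:
```python
from m2 import *
s=snap('wrist','w13'); H,S,V=hsv(s); print(read_state()['eef_pos'])
K=np.array([509.5,-331]); a=np.radians(-19); ex=np.array([np.cos(a),np.sin(a)]); ey=np.array([-ex[1],ex[0]])
def hull(n,m,box,z):
    mm=np.zeros(m.shape,np.uint8); a,b,c,d=box; mm[b:d,a:c]=m[b:d,a:c]
    cs,_=cv2.findContours(mm,0,cv2.CHAIN_APPROX_NONE); k=max(cs,key=cv2.contourArea); h=cv2.approxPolyDP(cv2.convexHull(k),2.5,True).reshape(-1,2)
    print(n,cv2.contourArea(k),[(p.tolist(),np.round(np.array([ex,ey])@(pt(s,[p],z)[0,:2]*1000-K),1).tolist()) for p in h])
w=(S>70)&(H<30)
hull('light',w&(V>90),(205,118,312,230),.045)
hull('dark',w&(V<75),(219,118,300,200),.045)
# measure & roll with top camera
t=snap('top'); H,S,V=hsv(t)
blob(t,'case',(V<75)&(S<80),(205,165,252,212),.040)
blob(t,'blue',(H>100)&(H<125)&(S>100),(198,160,256,218),.012)
```

```text
[ 0.49185175 -0.32527576  0.14721764]
light 1317.0 [([293, 158], [11.2, -32.6]), ([289, 192], [-21.8, -30.1]), ([224, 191], [-20.7, 31.6]), ([224, 179], [-8.8, 31.2])]
dark 2044.0 [([296, 137], [30.3, -34.5]), ([295, 157], [12.1, -34.4]), ([291, 164], [5.6, -30.9]), ([224, 177], [-6.8, 31.1]), ([220, 148], [20.5, 33.6]), ([224, 136], [31.2, 29.6]), ([289, 133], [33.8, -28.1])]
case [213 176] [238 201] [543.7  87.8] [(62.8, -70.0), (62.1, 20.0)]
    [((232, 176), (579.8, 71.3)), ((238, 195), (526.1, 52.9)), ((220, 201), (507.9, 103.4)), ((213, 183), (558.6, 124.8))]
blue [207 169] [247 207] [546.4  85.6] [(98.2, -69.1), (86.2, 20.9)]
    [((238, 169), (603.1, 56.3)), ((247, 196), (525.0, 28.2)), ((217, 207), (491.1, 114.3)), ((207, 180), (568.9, 145.6))]
```

Every position checks out: both wedges are inside the carton at the right height, the measure is centred to about 2 mm, and the roll is in the tin. I hand in.

```bash
python3 -c "
from plant import *
print(finish_job())"
```

```text
the job is handed in; nothing more can be done
None
```

I handed the job in after about 27 s of robot time; the hand-in returned no verdict, but by camera the roll is in the tin, the measure in the blue carton and both wedges head to tail in the kraft carton, though I viewed 16 pictures against the limit of 14.

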